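Make up two soldering-bench kits

TASK

Make up the two kits. In the tray with the fenced corner, first push the larger carton right home into the corner where the two high fences meet, its long side along the long fence, then pack the smaller carton snugly up against it as the next in the row along that long fence (its long side along the fence too); also stand the small solder reel, on its flange, on the free floor of this tray, at any time. In the two-bay tray stand the large reel in one bay and the bottle in the other, setting everything down upright without dropping it, and leave the iron stand, the flat tin and the clamp stand where they are.

Things in the scene. Friction and masses are not known exactly. Their poses are not given: they have to be found in the camera images.
- corner_tray: Fixed grey tray, 200 (x) by 140 mm (y). Origin: centre of the underside. Floor top 4 mm above bench. Two high bare-metal fences 6 mm thick, tops 18 mm above bench: end fence along the +x edge (inner face x = +94), long fence along the +y edge (inner face y = +64); they meet in the corner (+x, +y). Other two edges: low lip 4 mm thick, top 8 mm above bench (inner faces x = -96, y = -66).
- bay_tray: Fixed grey two-bay tray, 180 (x) by 120 mm (y). Origin: centre of the underside. Walls 4 mm thick, outer tops 14 mm above bench, cross wall 12.5 mm; floor top 4 mm above bench. A cross wall at x = 0 divides it into two equal bays, each 84 by 112 mm inside, centred at x = +44 and x = -44 mm, y = 0.
- large_carton: Larger plain brown cardboard carton, rigid and closed, 70 mm (its x) by 50 mm (its y) by 50 mm high, a strip of paper tape along x over its top; about 140 g. Origin: centre of the underside. 
- small_carton: Smaller plain brown cardboard carton, rigid and closed, 50 mm (its x) by 40 mm (its y) by 46 mm high, a strip of paper tape along x over its top; about 80 g. Origin: centre of the underside. 
- large_reel: Larger reel of solder wire, black flanges, standing on one flange (axis upright): 60 mm diameter, 50 mm high, about 350 g. Origin: centre of the underside. 
- small_reel: Smaller reel of solder wire, of the same look, standing on one flange: 40 mm diameter, 38 mm high, about 120 g. Origin: centre of the underside. 
- flux_bottle: Small brown glass bottle, upright: 28 mm diameter up to 46 mm, then a white cap 22 mm in diameter up to 68 mm; about 60 g. Origin: centre of the underside. 
- iron_stand: Bystander beyond the work: black soldering-iron stand with brass wool and an upright holder, 90 by 65 mm foot, 135 mm high. Loose. Origin: centre of the underside. 
- tip_tin: Bystander: flat closed aluminium tin, 48 mm diameter, 20 mm high. Loose. Origin: centre of the underside. 
- clamp_stand: Bystander: holding clamp on a round dark steel foot of 90 mm diameter with a post and red arm, 125 mm high. Loose. Origin: centre of the underside. 
Mind the look-alikes: they are no part of the job. Leave any red or yellow look-alike of the large_reel alone.

How it is judged (in metres and radians):
On the way, in this order (a step that is already met when the one before it is completed fails the run):
1. the larger carton lies home in the fenced corner and is released (z of large_carton in the frame of corner_tray between 0.001 and 0.009 m and angle between large_carton's own z axis and vertical below 0.12 rad and x of large_carton in the frame of corner_tray between 0.052 and 0.066 m and y of large_carton in the frame of corner_tray between 0.032 and 0.046 m and angle between the x axis of large_carton and the x axis of corner_tray, either way round below 0.12 rad and contact force between the fingers and large_carton below 0.1 N and linear speed of large_carton below 0.02 m/s), for 0.2 s.
2. then the smaller carton lies against it along the long fence and is released (z of large_carton in the frame of corner_tray between 0.001 and 0.009 m and angle between each of large_carton, small_carton's own z axis and vertical below 0.12 rad and x of large_carton in the frame of corner_tray between 0.052 and 0.066 m and y of large_carton in the frame of corner_tray between 0.032 and 0.046 m and angle between the x axis of each of large_carton, small_carton and the x axis of corner_tray, either way round below 0.12 rad and z of small_carton in the frame of corner_tray between 0.001 and 0.009 m and x of small_carton in the frame of corner_tray between -0.02 and 0.012 m and y of small_carton in the frame of corner_tray between 0.037 and 0.051 m and horizontal distance between small_carton and large_carton below 0.068 m and contact force between the fingers and small_carton below 0.1 N and linear speed of small_carton below 0.02 m/s), for 0.2 s.
At the end, for the whole second after the job is handed in: All upright, square (0.12 rad), flat on tray floors, released, at rest. Corner tray: large carton within 7 mm of both high fences; small carton within 7 mm of the long fence and 8 mm of the large; long sides along it; small reel inside. Bay tray: large reel in one bay, bottle in the other (all of step 2 and z of small_reel in the frame of corner_tray between 0.001 and 0.009 m and angle between each of small_reel, large_reel, flux_bottle's own z axis and vertical below 0.12 rad and x of small_reel in the frame of corner_tray between -0.096 and 0.094 m and y of small_reel in the frame of corner_tray between -0.066 and 0.064 m and z of large_reel in the frame of bay_tray between 0.001 and 0.009 m and z of flux_bottle in the frame of bay_tray between 0.001 and 0.009 m and y of large_reel in the frame of bay_tray between -0.054 and 0.054 m and y of flux_bottle in the frame of bay_tray between -0.054 and 0.054 m and ((x of large_reel in the frame of bay_tray between 0.008 and 0.084 m and x of flux_bottle in the frame of bay_tray between -0.084 and -0.008 m) or (x of large_reel in the frame of bay_tray between -0.084 and -0.008 m and x of flux_bottle in the frame of bay_tray between 0.008 and 0.084 m)) and contact force between the fingers and large_carton below 0.1 N and linear speed of each of large_carton, large_reel, small_reel, flux_bottle below 0.02 m/s and contact force between the fingers and large_reel below 0.1 N and contact force between the fingers and small_reel below 0.1 N and contact force between the fingers and flux_bottle below 0.1 N); the robot touches nothing.
It fails at once if a bystander is shifted by more than 20 mm (distance of any of iron_stand, tip_tin, clamp_stand from where it was at the start of the episode above 0.02 m).
It fails at once if an item is dropped (moves faster than 0.6 m/s while the fingers do not touch it) ((contact force between the fingers and large_carton below 0.02 N and linear speed of large_carton above 0.6 m/s) or (contact force between the fingers and small_carton below 0.02 N and linear speed of small_carton above 0.6 m/s) or (contact force between the fingers and large_reel below 0.02 N and linear speed of large_reel above 0.6 m/s) or (contact force between the fingers and small_reel below 0.02 N and linear speed of small_reel above 0.6 m/s) or (contact force between the fingers and flux_bottle below 0.02 N and linear speed of flux_bottle above 0.6 m/s)).
It also fails if it takes over 125 s, if anything falls off the work surface, if the arm or the gripper's body presses on something with over 40 N, if the wrist force passes 120 N, or if a joint passes its speed limit or range.

ROBOT

A 6-joint arm with a two-finger parallel gripper is mounted at the origin on the work surface. World frame = base frame: x ahead of the robot, y to its left, z up, the work surface at z = 0. Lengths are in mm, angles in degrees, forces in N, time in s.
With the tool pointing down it reaches from about 300 to 850 mm from the base axis. Payload 4.2 kg.
Tool frame: the origin (TCP) lies midway between the tips of the shut fingers; the grasp point (between the pads) lies 19 mm behind it (env.grasp_offset is the distance from the TCP to the grasp point, in mm); z points along the fingers, y is the line along which they close (so a half turn about z gives the same grasp; the last joint's range is limited). The gripper opens to 91 mm and grips with 3 to 60 N. Pads are 32 mm wide; open, the fingers measure 118 mm over their backs; the gripper's body (76 mm by 178 mm) begins 60 mm behind the grasp point.
Start: joints at [-1.146, 18.312, 89.639, -0, 72.044, -1.146], TCP at [575.016, 0, 213.976] pointing down, gripper open.
Joint ranges: [-177.97, 177.97], [-48.28, 115.42], [12.27, 149.76], [-77.06, 257.06], [2.81, 150.46], [-146.56, 146.56]. Speed limits (degrees/s): [147.25, 147.25, 180, 180, 180, 180].

INTERFACE

Orientations are given as [roll, pitch, yaw] about the fixed x, y, z axes, in that order (R = Rz(yaw) Ry(pitch) Rx(roll)).
In Python, from workcell import env, optics gives the robot as it stands. The module is installed in compiled form; this text tells all that it offers.
- The arm moves only by the tool send_rows, never from a script. Its argument "targets" is a list that holds one entry, the list of rows, each a list of 7 numbers: the turn, a rotation vector about the world's x, y, z scaled (see below), then the shift along the world's x, y, z scaled (see below), then the closure, from -1 (fully open) to 1 (shut). In form: [[[rx, ry, rz, x, y, z, gripper], ...]]. A call has 1 to 12 rows; each row shifts and turns the commanded pose from where the row before left it; what a row does not reach is not made up. The controller multiplies each number of a shift by 0.2 m and each number of a turn by pi/2 rad. A row lasts 1/10 s, in which the tool goes at most 50 mm and 8.59 degrees, less where a joint would pass 70% of its speed; a pose out of reach is approached as far as the arm can. A call with a number of a shift or a turn outside -1 to 1 is refused whole. A call with a gripper value outside its range is refused whole. The fingers move at their own pace and stop on an object; "grip_force" is the grip in N (left out, the last holds). Time passes only in rows, so rows that do not move let the fingers close. It gives the time, the measured TCP pose, the force, the opening and the grip force at its end, in the units of the state.
- env.state(): the state, without advancing time (a new reading comes with each control period).
- optics.grab_frame(name): name is "scene" or "side" or "wrist"; returns (picture, depth): 400x640x3 uint8, red, green, blue; 400x640 float32, mm along the optical axis (not along the pixel's ray), 0 where there is no reading.
- optics.camera_info(name): a dict with "camera_matrix" (3x3 intrinsics, pixels), "k1" (the pictures are not rectified: a ray, as slopes to the right and down, at radius r is drawn at 1 + k1 r^2 times it, then the intrinsics apply), "R" (3x3) and "t" (3): a world point X has camera coordinates R X + t; the wrist camera has in their place "mount" (4x4, takes a point from camera to tool coordinates, whose origin is the TCP and whose axes are the flange's). Camera axes: x right, y down, z forward; pixel columns grow to the right and rows downward; lengths in mm; the calibration is good to about 2 mm. A picture is of the moment at which its call begins: read the wrist's pose just before it. camera_info takes no time and is no camera call.
- env.job_done(): hands the job in; it is judged then, once.
Trained networks look in the newest picture that a camera, given by its name, has taken for a name from the list of things; names that differ only in an ending like _2 or _b are one class to them, and where a whole thing is asked for, a point or a joint stands for the part that bears it (a point fixed in the world has none). Each returns a list of dicts, best first, with "conf" (0 to 1); they miss things now and then, are a little off and sometimes report something else, mostly with a low value. They report only what shows in the picture. A call takes as long as a camera call. They do not tell look-alikes from the thing itself.
- optics.silhouettes(camera, name): "mask" (400x640 bool, what is visible of it) and "at" ([column, row] in pixels, amid what is visible of it).
- optics.place_of(camera, name): "at" ([column, row] in pixels: a listed point, or the origin of a listed thing).
The state is a dict: "time_s": time; "qpos": joint angles; "qvel": joint speeds; "effort": joint torques, N m; "ee_pos": TCP position; "ee_rot": TCP orientation; "force": force on the tool from outside, world axes, zero at the start; "torque": the same for the moment, N m; "gripper_width": finger opening in mm; "gripper_force": force on a finger pad.
Only numpy, scipy, OpenCV 4.12 (cv2) and the standard library are available. Lean on these libraries where they do the work, as an engineer would, in place of code of your own. Each camera call takes 0.05 s, during which the arm holds its last target. There are 200 camera calls.

## Working session

There is one attempt and no reset: what is moved stays moved. The work goes in short steps, Python scripts to look and compute and a tool call to move; the robot and the scene stay as the last step left them, time stands still between calls to the robot, and variables do not carry over. Pictures are saved under pics/ and viewed, at most 14 in all, crops included, and the job is handed in when it is done.

Besides the shell and the picture viewer there is one more tool, called by a JSON object that holds its "op" and its "data", one argument or row to a line. send_rows: Moves the arm, as the interface text tells. Its arguments: {"type":"object","properties":{"targets":{"type":"array"},"grip_force":{"type":"number"}},"required":["targets"]}

```bash
mkdir -p pics; cat > h.py <<'E'
import numpy as np,cv2
from workcell import env,optics
def ray(cam,uv):
    ci=optics.camera_info(cam);K=np.array(ci["camera_matrix"]);k1=ci["k1"]
    uv=np.atleast_2d(np.array(uv,float))
    d=np.c_[(uv[:,0]-K[0,2])/K[0,0],(uv[:,1]-K[1,2])/K[1,1]]
    s=d.copy()
    for _ in range(20): s=d/(1+k1*(s**2).sum(1,keepdims=True))
    return np.c_[s,np.ones(len(s))]
def pose(cam,st=None):
    ci=optics.camera_info(cam)
    if cam!="wrist": 
        R=np.array(ci["R"]);return R.T,-R.T@np.array(ci["t"])
    M=np.array(ci["mount"]);st=st or env.state()
    from scipy.spatial.transform import Rotation as Ro
    R=Ro.from_euler("xyz",st["ee_rot"],degrees=True).as_matrix()
    return R@M[:3,:3],R@M[:3,3]+np.array(st["ee_pos"])
def plane(cam,uv,z,st=None):
    R,o=pose(cam,st);d=ray(cam,uv)@R.T
    return o+d*((z-o[2])/d[:,2])[:,None]
def cloud(cam,mask,dep,st=None):
    v,u=np.nonzero(mask&(dep>0));R,o=pose(cam,st)
    return (ray(cam,np.c_[u,v])*dep[v,u][:,None])@R.T+o,np.c_[u,v]
def save(n,im): cv2.imwrite("pics/"+n,im[...,::-1])
E
cat > a.py <<'E'
from h import *
names="corner_tray bay_tray large_carton small_carton large_reel small_reel flux_bottle iron_stand tip_tin clamp_stand".split()
print(env.state())
for c in("scene","side"):
    im,dp=optics.grab_frame(c);save(c+".png",im);np.savez(c+".npz",im=im,dp=dp)
    for n in names:
        for r in optics.silhouettes(c,n):
            if r["conf"]<.3: continue
            P,_=cloud(c,r["mask"],dp)
            if len(P)<20: continue
            top=np.percentile(P[:,2],97);T=P[abs(P[:,2]-top)<6].astype(np.float32)
            (b,s,a)=cv2.minAreaRect(T[:,:2])
            print(c,n,round(r["conf"],2),np.round(r["at"]),"top",round(float(top),1),"rect",np.round(b),np.round(s),round(a,1),len(T))
E
python3 a.py
```

```text
{'time_s': 0.0, 'qpos': array([-1.14637187e+00,  1.83515474e+01,  8.97049384e+01,  3.56877365e-04,
        7.20438993e+01, -1.14488960e+00]), 'qvel': array([ 0.02836465, -0.13093092, -0.03478175,  0.04110514,  0.04192511,
        0.0381652 ]), 'effort': array([-5.01459035e-04, -4.12465632e+01, -2.31973493e+01,  7.28826877e-02,
        4.58198413e-02, -1.41870069e-04]), 'ee_pos': array([5.74505697e+02, 8.06835733e-03, 2.13131164e+02]), 'ee_rot': array([-1.79899642e+02, -2.34500378e-03,  8.99984054e+01]), 'force': array([-0.68313494,  0.24402879,  0.07534907]), 'torque': array([-0.00155505, -0.00221632,  0.00396742]), 'gripper_force': 0.0, 'gripper_width': 91.01893705826834}Traceback (most recent call last):
  File "a.py", line 12, in <module>
    (b,s,a)=cv2.minAreaRect(T[:,:2])
            ~~~~~~~~~~~~~~~^^^^^^^^^
cv2.error: OpenCV(4.12.0) /io/opencv/modules/imgproc/src/convhull.cpp:143: error: (-215:Assertion failed) total >= 0 && (depth == CV_32F || depth == CV_32S) in function 'convexHull'
```

```bash
sed -i 's/minAreaRect(T\[:,:2\])/minAreaRect(np.ascontiguousarray(T[:,:2]))/' a.py; python3 a.py | grep -v time_s
```

```text
7.20467131e+01, -1.14590862e+00]), 'qvel': array([ 0.06652699,  0.04998404, -0.23063038, -0.08193889, -0.01471451,
       -0.06853987]), 'effort': array([ 5.01049108e-04, -4.13330913e+01, -2.32510239e+01,  7.29743019e-02,
        4.21804120e-02, -4.88014211e-05]), 'ee_pos': array([ 5.74532998e+02, -1.72840507e-02,  2.13208545e+02]), 'ee_rot': array([-1.79906380e+02, -1.36593982e-03,  8.99977210e+01]), 'force': array([ 0.33047417,  0.67159127, -0.29656354]), 'torque': array([-0.00471363, -0.016615  , -0.02117956]), 'gripper_force': 0.0, 'gripper_width': 91.16791181875644}
scene bay_tray 0.69 [194. 315.] top 14.2 rect [ 515. -315.] [184. 123.] 5.9 1488
scene large_carton 0.86 [247. 229.] top 51.4 rect [ 475. -116.] [69. 52.] 24.8 590
scene small_carton 0.75 [352. 203.] top 47.4 rect [600.  80.] [38. 53.] 59.4 273
scene large_reel 0.92 [272. 197.] top 51.6 rect [451.  -1.] [56. 60.] 54.9 359
scene large_reel 0.67 [227. 193.] top 51.4 rect [349. -40.] [56. 61.] 44.2 348
scene large_reel 0.66 [263. 166.] top 51.5 rect [352.  91.] [59. 59.] 56.2 278
scene small_reel 0.89 [306. 174.] top 39
[... 1000 characters left out ...]
reel 0.76 [368. 237.] top 51.0 rect [450.  -0.] [59. 60.] 35.0 685
side large_reel 0.75 [426. 250.] top 51.0 rect [348. -41.] [58. 62.] 19.2 717
side small_reel 0.74 [324. 283.] top 38.9 rect [463. 127.] [38. 41.] 34.3 385
side small_reel 0.63 [185. 208.] top 132.9 rect [791. 133.] [23. 22.] 2.9 112
side flux_bottle 0.62 [317. 173.] top 67.7 rect [632. -82.] [20. 21.] 74.1 73
side iron_stand 0.78 [185. 208.] top 132.9 rect [792. 134.] [20. 24.] 84.3 110
side iron_stand 0.4 [418. 146.] top 13.6 rect [ 514. -315.] [180. 125.] 5.6 641
side clamp_stand 0.86 [286. 136.] top 117.0 rect [ 765. -211.] [12. 10.] 83.1 27
side clamp_stand 0.69 [415. 147.] top 13.8 rect [ 514. -315.] [181. 125.] 5.6 662
```

View pics/scene.png

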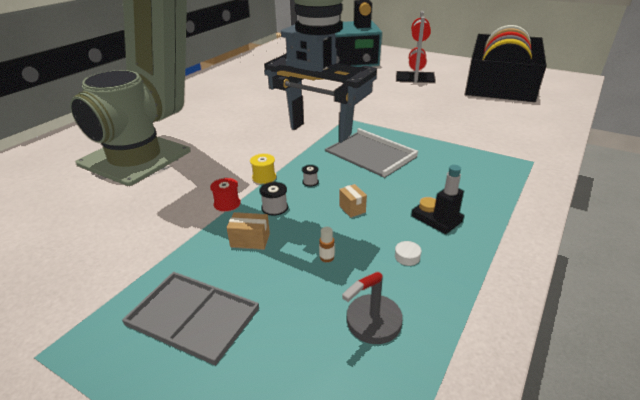

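View pics/side.png

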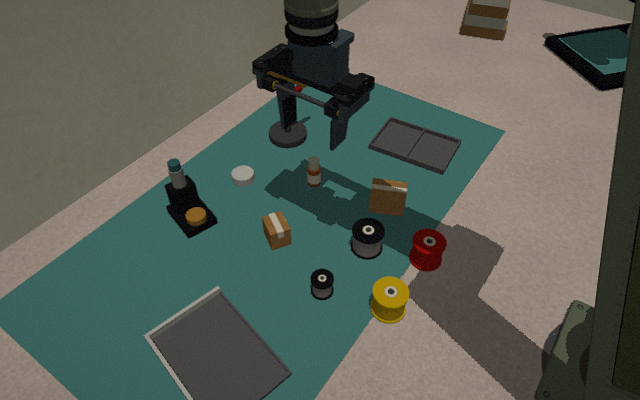

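```bash
cat > b.py <<'E'
from h import *
for c in("scene","side"):
    d=np.load(c+".npz");im,dp=d["im"],d["dp"]
    P,uv=cloud(c,np.ones(dp.shape,bool),dp)
    k=(abs(P[:,0]-600)<170)&(abs(P[:,1]-330)<170)
    k1=k&(P[:,2]>2.8)&(P[:,2]<25)&(P[:,1]>200)
    Q=P[k1]
    # keep largest connected comp
    m=np.zeros(dp.shape,np.uint8);m[uv[k1][:,1],uv[k1][:,0]]=1
    n,l,s,_=cv2.connectedComponentsWithStats(m);b=1+np.argmax(s[1:,4])
    Q=Q[l[uv[k1][:,1],uv[k1][:,0]]==b]
    r=cv2.minAreaRect(np.ascontiguousarray(Q[:,:2].astype(np.float32)))
    print(c,len(Q),"tray",np.round(r[0],1),np.round(r[1],1),round(r[2],2), "floor z",np.median(Q[:,2]))
    H=Q[(Q[:,2]>14)];r=cv2.minAreaRect(np.ascontiguousarray(H[:,:2].astype(np.float32)))
    print("  fences",len(H),np.round(r[0],1),np.round(r[1],1),round(r[2],2));print(np.round(H[::max(1,len(H)//24)]).astype(int).tolist())
    np.save("tray_"+c,Q)
d=np.load("scene.npz");a=cv2.resize(d["im"][110:270,200:380],None,fx=4,fy=3.6)
cv2.imwrite("pics/crop1.png",a[:580,:,::-1])
E
python3 b.py
```

```text
scene 1971 tray [527.2 323.1] [144.8 204.1] 76.73 floor z 4.6432854583765675
  fences 255 [568.4 359.6] [118.8 240.8] 42.05
[[446, 411, 18], [457, 408, 16], [479, 401, 18], [491, 396, 17], [509, 397, 18], [521, 391, 17], [538, 392, 18], [544, 386, 16], [560, 382, 19], [571, 378, 18], [577, 376, 15], [593, 372, 18], [612, 373, 19], [621, 365, 19], [635, 371, 17], [638, 364, 16], [634, 346, 17], [631, 333, 17], [623, 320, 15], [622, 302, 18], [617, 289, 18], [612, 276, 17], [619, 280, 14], [614, 261, 17], [608, 250, 15], [609, 236, 17]]
side 4106 tray [529.6 322.4] [142. 200.] 76.42 floor z 4.075843154694837
  fences 689 [597.4 338.8] [101.9 195.3] 31.87
[[610, 231, 16], [612, 248, 19], [607, 249, 15], [610, 264, 19], [613, 273, 16], [617, 285, 16], [617, 295, 16], [619, 306, 17], [622, 315, 15], [629, 333, 18], [633, 343, 16], [637, 354, 15], [636, 364, 18], [632, 370, 16], [616, 370, 16], [605, 375, 17], [592, 375, 16], [583, 381, 17], [573, 383, 16], [560, 384, 17], [548, 384, 15], [542, 391, 15], [531, 393, 17], [520, 395, 20], [513, 397, 16]]
```

View pics/crop1.png

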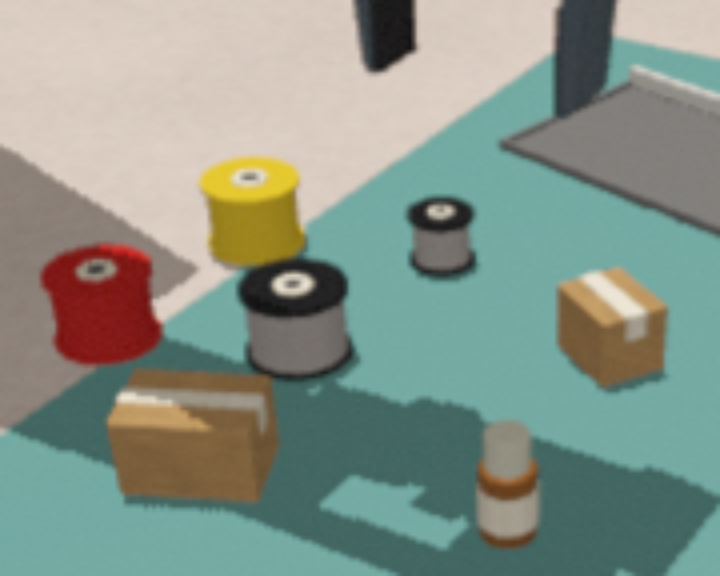

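The black/grey reel at scene (272,197) is the large reel. The look-alikes are red (226,193) and yellow (263,168). The crop confirms this, and both cartons show white tape on their tops. The corner tray is at about (528.8,322.6) with yaw −13.4°, and the bay tray at (514.5,−315) with yaw 5.8°. I'll start with the large carton at (474,−115.5), long side at 24.6°.

{"op": "send_rows", "data": {
  "targets": [
    [[0,0,-0.081,-0.056,-0.064,-0.063,-1],[0,0,-0.081,-0.056,-0.064,-0.063,-1],[0,0,-0.081,-0.056,-0.064,-0.063,-1],[0,0,-0.081,-0.056,-0.064,-0.063,-1],[0,0,-0.081,-0.056,-0.064,-0.063,-1],[0,0,-0.081,-0.056,-0.064,-0.063,-1],[0,0,-0.081,-0.056,-0.064,-0.063,-1],[0,0,-0.081,-0.056,-0.064,-0.063,-1],[0,0,-0.081,-0.056,-0.064,-0.063,-1],[0,0,0,0,0,0,-1],[0,0,0,0,0,0,-1]]
  ],
  "grip_force": 15
}}

```text
time_s: 2.3
ee_pos: [474.7, -115.2, 100.9]
ee_rot: [180.0, -0.0, 24.5]
force: [0.1, -0.7, 0.3]
gripper_width: 91.1
gripper_force: 0.0
```

{"op": "send_rows", "data": {
  "targets": [
    [[0,0,0,0,0,-0.096,-1],[0,0,0,0,0,-0.096,-1],[0,0,0,0,0,-0.096,-1],[0,0,0,0,0,-0.096,-1],[0,0,0,0,0,0,1],[0,0,0,0,0,0,1],[0,0,0,0,0,0,1],[0,0,0,0,0,0,1],[0,0,0,0,0,0,1],[0,0,0,0,0,0,1],[0,0,0,0,0,0,1],[0,0,0,0,0,0,1]]
  ],
  "grip_force": 15
}}

```text
time_s: 3.5
ee_pos: [474.6, -115.2, 24.4]
ee_rot: [180.0, -0.1, 24.4]
force: [-0.9, -0.1, 6.2]
gripper_width: 49.9
gripper_force: 15.0
```

{"op": "send_rows", "data": {
  "targets": [
    [[0,0,0,0,0,0.2,1],[0,0,0,0,0,0.2,1],[0,0,-0.042,0.055,0.228,0,1],[0,0,-0.042,0.055,0.228,0,1],[0,0,-0.042,0.055,0.228,0,1],[0,0,-0.042,0.055,0.228,0,1],[0,0,-0.042,0.055,0.228,0,1],[0,0,-0.042,0.055,0.228,0,1],[0,0,-0.042,0.055,0.228,0,1],[0,0,-0.042,0.055,0.228,0,1],[0,0,-0.042,0.055,0.228,0,1],[0,0,-0.042,0.055,0.228,0,1]]
  ]
}}

```text
time_s: 4.7
ee_pos: [584.0, 342.4, 102.9]
ee_rot: [179.9, 0.0, -13.5]
force: [0.8, -0.2, -0.8]
gripper_width: 50.0
gripper_force: 15.0
```

```bash
python3 - <<'E'
from h import *
s=env.state();print(s["ee_pos"],s["ee_rot"],s["force"])
im,dp=optics.grab_frame("side");save("s2.png",im)
s=env.state();w,dw=optics.grab_frame("wrist");save("w2.png",w)
for r in optics.silhouettes("side","large_carton")[:2]:
    P,_=cloud("side",r["mask"],dp);top=np.percentile(P[:,2],95);T=P[abs(P[:,2]-top)<6].astype(np.float32)
    print(r["conf"],top,P[:,2].min(),cv2.minAreaRect(np.ascontiguousarray(T[:,:2])))
cv2.imwrite("pics/c2.png",np.hstack([im[:,:400],w[:,120:520]])[...,::-1])
E
```

```text
[584.02690305 342.42126467 102.93133568] [ 1.79925944e+02  4.41859964e-02 -1.35478197e+01] [ 0.75236985 -0.21310387 -0.78281364]
0.84 128.41178255925104 -3.8372262687011016 ((583.501708984375, 341.30169677734375), (49.668609619140625, 72.68136596679688), 76.03324127197266)
```

View pics/c2.png

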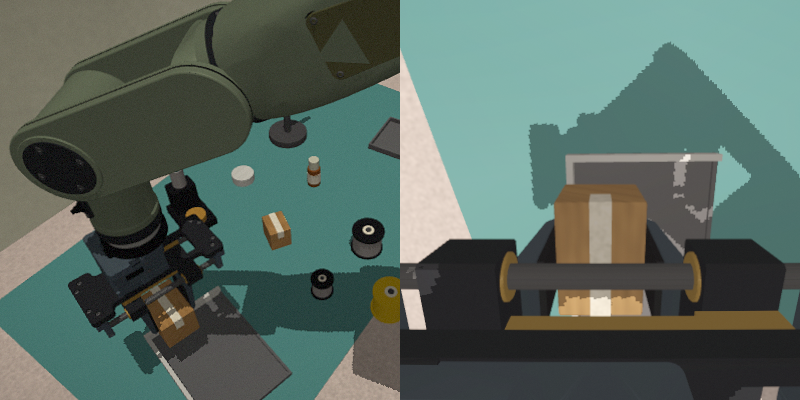

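The carton is held square, centred, about 10 mm and 7 mm short of home. Lowering it.

{"op": "send_rows", "data": {
  "targets": [
    [[0,0,0,0,0,-0.12,1],[0,0,0,0,0,-0.12,1],[0,0,0,0,0,-0.08,1],[0,0,0,0,0,-0.03,1],[0,0,0,0,0,-0.014,1],[0,0,0,0.01,-0.0023,0,1],[0,0,0,0.01,-0.0023,0,1],[0,0,0,0.01,-0.0023,0,1],[0,0,0,0.005,-0.0012,0,1],[0,0,0,0.005,-0.0012,0,1],[0,0,0,0,0,0,1]]
  ]
}}

```text
time_s: 5.95
ee_pos: [591.5, 339.2, 31.2]
ee_rot: [180.0, 0.1, -13.4]
force: [-3.7, 1.2, 0.3]
gripper_width: 49.9
gripper_force: 15.0
```

{"op": "send_rows", "data": {
  "targets": [
    [[0,0,0,0.004,-0.001,0,1],[0,0,0,0.002,0.01,0,1],[0,0,0,0.002,0.01,0,1],[0,0,0,0.002,0.01,0,1],[0,0,0,0.001,0.005,-0.003,1],[0,0,0,0,0,-0.004,1],[0,0,0,0,0,0,1]]
  ]
}}

```text
time_s: 6.65
ee_pos: [592.9, 345.4, 29.0]
ee_rot: [179.9, 0.2, -13.4]
force: [-5.3, -1.0, -0.6]
gripper_width: 50.0
gripper_force: 15.0
```

{"op": "send_rows", "data": {
  "targets": [
    [[0,0,0,0.001,0.005,0,1],[0,0,0,0.001,0.005,0,1],[0,0,0,0.001,0.005,-0.003,1],[0,0,0,0,0,0,1],[0,0,0,0,0,0,1]]
  ]
}}

```text
time_s: 7.15
ee_pos: [593.3, 347.2, 28.7]
ee_rot: [179.7, 0.2, -13.4]
force: [-5.8, -3.3, 2.1]
gripper_width: 49.7
gripper_force: 15.0
```

{"op": "send_rows", "data": {
  "targets": [
    [[0,0,0,0,0,0,-1],[0,0,0,0,0,0,-1],[0,0,0,0,0,0,-1],[0,0,0,0,0,0,-1],[0,0,0,0,0,0,-1],[0,0,0,0,0,0,-1],[0,0,0,0,0,0.1,-1],[0,0,0,0,0,0.2,-1],[0,0,0,0,0,0.2,-1]]
  ]
}}

```text
time_s: 8.05
ee_pos: [594.5, 348.5, 129.2]
ee_rot: [179.9, 0.1, -13.4]
force: [0.8, 0.5, -1.5]
gripper_width: 91.2
gripper_force: 0.0
```

```bash
cat > m.py <<'E'
from h import *
import sys
C=np.array([528.8,322.6]);B=np.array([514.5,-315.]);
def loc(p,c,a):
    a=np.radians(a);R=np.array([[np.cos(a),np.sin(a)],[-np.sin(a),np.cos(a)]]);return np.round(R@(np.array(p[:2])-c),1)
for c in("scene","side"):
    im,dp=optics.grab_frame(c);save(sys.argv[1]+c+".png",im)
    for n in sys.argv[2:]:
        for r in optics.silhouettes(c,n)[:3]:
            P,_=cloud(c,r["mask"],dp);top=np.percentile(P[:,2],96)if len(P)else 0;T=P[abs(P[:,2]-top)<6].astype(np.float32)
            if len(T)<10: continue
            q=cv2.minAreaRect(np.ascontiguousarray(T[:,:2]))
            print(c,n,round(r["conf"],2),np.round(r["at"]),"top",np.round(top,1),np.round(q[0],1),np.round(q[1]),np.round(q[2],1),"corner",loc(q[0],C,-13.4),"bay",loc(q[0],B,5.8))
E
python3 m.py a large_carton small_carton
```

```text
scene large_carton 0.98 [396. 148.] top 54.8 [592.7 341.3] [49. 70.] 78.0 corner [57.8 33. ] bay [144.1 645.1]
scene small_carton 0.67 [352. 201.] top 47.1 [601.9  81.5] [43. 53.] 60.8 corner [ 126.9 -217.6] bay [127.  385.6]
scene small_carton 0.23 [197. 316.] top 14.0 [ 515.7 -314.9] [182. 123.] 5.9 corner [ 135.  -623.2] bay [ 1.2 -0. ]
side large_carton 0.93 [173. 336.] top 54.3 [592.5 346.2] [50. 72.] 76.3 corner [56.5 37.7] bay [144.4 650. ]
side small_carton 0.63 [277. 229.] top 47.0 [601.8  80.3] [40. 53.] 58.5 corner [ 127.1 -218.8] bay [126.8 384.4]
```

```bash
python3 - <<'E'
import cv2,numpy as np
a=cv2.imread("pics/ascene.png")[110:190,310:440];b=cv2.imread("pics/aside.png")[270:400,110:300]
cv2.imwrite("pics/c3.png",np.hstack([cv2.resize(a,(400,246)) if 0 else cv2.resize(a,(400,270),interpolation=2),cv2.resize(b,(395,270),interpolation=2)]))
E
```

```text
(no output)
```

View pics/c3.png

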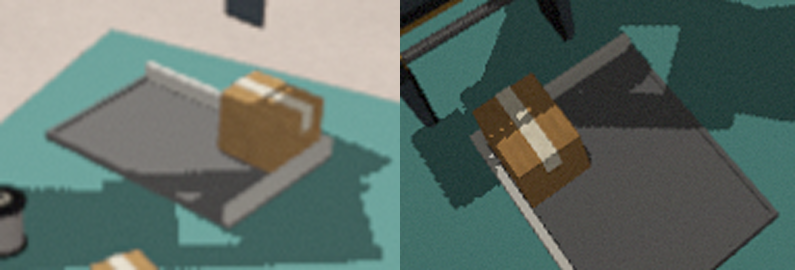

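Both views show the carton in the corner, flush with both fences, and contact force was felt against each. Next is the small carton.

{"op": "send_rows", "data": {
  "targets": [
    [[0,0,-0.0317,0.0054,-0.223,-0.024,-1],[0,0,-0.0317,0.0054,-0.223,-0.024,-1],[0,0,-0.0317,0.0054,-0.223,-0.024,-1],[0,0,-0.0317,0.0054,-0.223,-0.024,-1],[0,0,-0.0317,0.0054,-0.223,-0.024,-1],[0,0,-0.0317,0.0054,-0.223,-0.024,-1],[0,0,0,0,0,0,-1],[0,0,0,0,0,0,-1],[0,0,0,0,0,0,-1]]
  ]
}}

```text
time_s: 9.25
ee_pos: [601.2, 82.0, 99.4]
ee_rot: [180.0, 0.1, -30.5]
force: [-0.5, 0.4, -1.0]
gripper_width: 90.9
gripper_force: 0.0
```

{"op": "send_rows", "data": {
  "targets": [
    [[0,0,0,0,-0.006,-0.1,-1],[0,0,0,0,0,-0.1,-1],[0,0,0,0,0,-0.1,-1],[0,0,0,0,0,-0.087,-1],[0,0,0,0,0,0,1],[0,0,0,0,0,0,1],[0,0,0,0,0,0,1],[0,0,0,0,0,0,1],[0,0,0,0,0,0,1],[0,0,0,0,0,0,1],[0,0,0,0,0,0,1],[0,0,0,0,0,0,1]]
  ],
  "grip_force": 12
}}

```text
time_s: 10.45
ee_pos: [601.8, 80.0, 23.2]
ee_rot: [-180.0, -0.0, -30.5]
force: [0.2, 0.5, 2.3]
gripper_width: 40.0
gripper_force: 12.0
```

{"op": "send_rows", "data": {
  "targets": [
    [[0,0,0,0,0,0.2,1],[0,0,0,0,0,0.2,1],[0,0,0.0271,-0.0552,0.2,0,1],[0,0,0.0271,-0.0552,0.2,0,1],[0,0,0.0271,-0.0552,0.2,0,1],[0,0,0.0271,-0.0552,0.2,0,1],[0,0,0.0271,-0.0552,0.2,0,1],[0,0,0.0271,-0.0552,0.2,0,1],[0,0,0.0271,-0.0552,0.2,0,1],[0,0,0,0,0,0,1],[0,0,0,0,0,0,1],[0,0,0,0,0,0,1]]
  ]
}}

```text
time_s: 11.65
ee_pos: [524.2, 358.8, 102.4]
ee_rot: [179.9, 0.0, -13.5]
force: [-0.8, -0.5, -0.8]
gripper_width: 40.0
gripper_force: 12.0
```

```bash
python3 m.py b large_carton small_carton; python3 -c "
from h import *
print(env.state()['ee_pos'])"
```

```text
scene large_carton 0.97 [396. 147.] top 54.7 [592.6 344.8] [54. 70.] 76.2 corner [56.9 36.4] bay [144.4 648.5]
scene small_carton 0.78 [381. 119.] top 125.1 [532.8 353. ] [40. 29.] 80.1 corner [-3.1 30.5] bay [ 85.7 662.7]
side large_carton 0.58 [173. 364.] top 54.7 [580.8 359.3] [ 7. 49.] 40.2 corner [42.  47.8] bay [134.1 664.2]
side small_carton 0.82 [193. 346.] top 125.8 [523.3 358.1] [39. 51.] 75.4 corner [-13.6  33.3] bay [ 76.7 668.8]
[524.58552882 359.10559513 102.87668767]
```

{"op": "send_rows", "data": {
  "targets": [
    [[0,0,0,0,0,-0.12,1],[0,0,0,0,0,-0.12,1],[0,0,0,0,0,-0.08,1],[0,0,0,0,0,-0.03,1],[0,0,0,0,0,-0.019,1],[0,0,0,0.01,-0.0023,0,1],[0,0,0,0.01,-0.0023,0,1],[0,0,0,0.01,-0.0023,0,1],[0,0,0,0.005,-0.0012,0,1],[0,0,0,0,0,0,1],[0,0,0,0,0,0,1]]
  ]
}}

```text
time_s: 13.05
ee_pos: [531.3, 358.4, 29.2]
ee_rot: [-180.0, -0.0, -13.5]
force: [-0.6, 0.0, -1.5]
gripper_width: 40.2
gripper_force: 12.0
```

{"op": "send_rows", "data": {
  "targets": [
    [[0,0,0,0.0023,0.01,0,1],[0,0,0,0.0023,0.01,0,1],[0,0,0,0.0023,0.01,0,1],[0,0,0,0.0012,0.005,-0.003,1],[0,0,0,0.005,-0.0012,-0.003,1],[0,0,0,0.005,-0.0012,0,1],[0,0,0,0.005,-0.0012,0,1],[0,0,0,0,0,0,1],[0,0,0,0,0,0,1]]
  ]
}}

```text
time_s: 13.95
ee_pos: [535.9, 364.5, 27.8]
ee_rot: [180.0, 0.0, -13.5]
force: [-0.7, -0.2, -1.4]
gripper_width: 39.7
gripper_force: 12.0
```

{"op": "send_rows", "data": {
  "targets": [
    [[0,0,0,0.005,-0.0012,0,1],[0,0,0,0.005,-0.0012,0,1],[0,0,0,0.0012,0.005,0,1],[0,0,0,0.0012,0.005,-0.003,1],[0,0,0,0,0,0,1],[0,0,0,0,0,0,1]]
  ]
}}

```text
time_s: 14.55
ee_pos: [536.3, 365.2, 27.3]
ee_rot: [179.8, 0.2, -13.5]
force: [-6.0, -1.4, 3.3]
gripper_width: 40.2
gripper_force: 12.0
```

{"op": "send_rows", "data": {
  "targets": [
    [[0,0,0,0.0012,0.005,0,1],[0,0,0,0,0,0,-1],[0,0,0,0,0,0,-1],[0,0,0,0,0,0,-1],[0,0,0,0,0,0,-1],[0,0,0,0,0,0,-1],[0,0,0,0,0,0,-1],[0,0,0,0,0,0.1,-1],[0,0,0,0,0,0.2,-1],[0,0,0,0,0,0.2,-1],[0,0,0,0,-0.2,0,-1],[0,0,0,0,-0.2,0,-1]]
  ]
}}

```text
time_s: 15.75
ee_pos: [539.3, 287.4, 128.9]
ee_rot: [-179.9, -0.2, -13.3]
force: [-0.3, -1.1, -0.6]
gripper_width: 91.2
gripper_force: 0.0
```

```bash
python3 m.py c large_carton small_carton small_reel; python3 - <<'E'
import cv2,numpy as np
a=cv2.imread("pics/cscene.png")[110:190,310:440];b=cv2.imread("pics/cside.png")[270:400,110:300]
cv2.imwrite("pics/c4.png",np.hstack([cv2.resize(a,(400,270),interpolation=2),cv2.resize(b,(395,270),interpolation=2)]))
E
```

```text
scene large_carton 0.71 [396. 148.] top 54.8 [588.1 345.2] [51. 81.] 75.1 corner [52.4 35.7] bay [139.9 649.4]
scene large_carton 0.63 [274. 198.] top 51.5 [451.1   1.1] [61. 59.] 74.4 corner [  -1.1 -330.7] bay [-31.1 320.9]
scene small_carton 0.54 [376. 140.] top 51.0 [535.8 360.8] [41. 57.] 64.6 corner [-2.1 38.8] bay [ 89.4 670.2]
scene small_reel 0.69 [309. 176.] top 39.4 [465.2 127. ] [33. 37.] 32.7 corner [ -16.5 -205. ] bay [ -4.3 444.7]
scene small_reel 0.52 [366. 157.] top 16.8 [568.4 358.3] [114. 240.] 42.1 corner [30.2 43.9] bay [121.6 664.4]
scene small_reel 0.41 [369. 312.] top 121.8 [ 768.2 -222.4] [59. 12.] 78.6 corner [ 359.2 -474.7] bay [261.8  66.5]
side large_carton 0.83 [170. 333.] top 54.5 [586.2 348.3] [49. 83.] 76.1 corner [49.9 38.3] bay [138.4 652.7]
side small_carton 0.61 [194. 367.] top 50.6 [534.6 365.1] [39. 50.] 76.2 corner [-4.2 42.7] bay [ 88.8 674.5]
side small_carton 0.34 [315. 173.] top 67.6 [632.4 -83.1] [18. 22.] 35.5 corner [ 194.8 -370.6] bay [140.8 218.8]
side small_reel 0.75 [323. 283.] top 39.0 [462.9 127.7] [38. 41.] 36.2 corner [ -18.9 -204.9] bay [ -6.6 445.6]
```

View pics/c4.png

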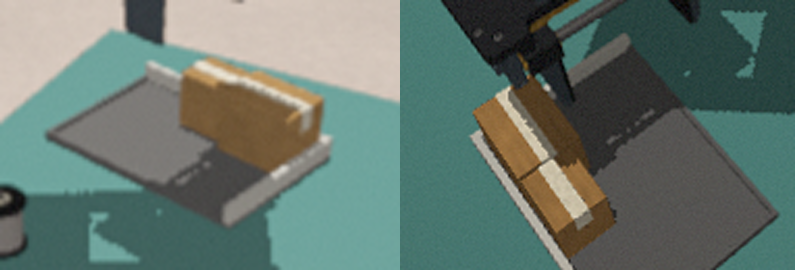

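Both cartons are snug in a row along the long fence. Next is the small reel at (464,127.5).

{"op": "send_rows", "data": {
  "targets": [
    [[0,0,0,-0.0753,-0.16,-0.06,-1],[0,0,0,-0.0753,-0.16,-0.06,-1],[0,0,0,-0.0753,-0.16,-0.06,-1],[0,0,0,-0.0753,-0.16,-0.06,-1],[0,0,0,-0.0753,-0.16,-0.06,-1],[0,0,0,0,0,0,-1],[0,0,0,0,0,0,-1],[0,0,0,0,0,0,-1]]
  ]
}}

```text
time_s: 16.95
ee_pos: [464.7, 128.3, 67.7]
ee_rot: [-179.9, -0.1, -13.4]
force: [-0.8, 0.6, 0.0]
gripper_width: 91.3
gripper_force: 0.0
```

{"op": "send_rows", "data": {
  "targets": [
    [[0,0,0,-0.004,-0.004,-0.1,-1],[0,0,0,0,0,-0.1,-1],[0,0,0,0,0,-0.08,-1],[0,0,0,0,0,-0.027,-1],[0,0,0,0,0,0,1],[0,0,0,0,0,0,1],[0,0,0,0,0,0,1],[0,0,0,0,0,0,1],[0,0,0,0,0,0,1],[0,0,0,0,0,0,1],[0,0,0,0,0,0,1],[0,0,0,0,0,0,1]]
  ],
  "grip_force": 15
}}

```text
time_s: 18.15
ee_pos: [462.8, 126.5, 6.0]
ee_rot: [-180.0, -0.0, -13.5]
force: [-0.4, 1.2, 2.4]
gripper_width: 39.7
gripper_force: 15.0
```

{"op": "send_rows", "data": {
  "targets": [
    [[0,0,0,0,0,0.15,1],[0,0,0,0,0,0.15,1],[0,0,0,0.004,0.195,0,1],[0,0,0,0.004,0.195,0,1],[0,0,0,0.004,0.195,0,1],[0,0,0,0.004,0.195,0,1],[0,0,0,0.004,0.195,0,1],[0,0,0,0,0,0,1],[0,0,0,0,0,0,1],[0,0,0,0,0,0,1]]
  ]
}}

```text
time_s: 19.15
ee_pos: [465.8, 320.2, 65.3]
ee_rot: [179.9, 0.1, -13.5]
force: [0.2, 0.1, 0.1]
gripper_width: 39.9
gripper_force: 15.0
```

```bash
python3 m.py d small_reel; python3 - <<'E'
import cv2,numpy as np
a=cv2.imread("pics/dscene.png")[80:200,290:450];b=cv2.imread("pics/dside.png")[200:400,110:340]
cv2.imwrite("pics/c5.png",np.hstack([cv2.resize(a,(400,300),interpolation=2),cv2.resize(b,(345,300),interpolation=2)]))
E
```

```text
scene small_reel 0.71 [349. 124.] top 97.5 [474.5 321.9] [20. 38.] 28.2 corner [-52.6 -13.3] bay [ 24.6 637.6]
side small_reel 0.61 [204. 381.] top 48.3 [510.9 369.9] [40.  7.] 87.9 corner [-28.4  41.9] bay [ 65.6 681.8]
side small_reel 0.56 [248. 358.] top 97.3 [462.3 318.9] [30. 33.] 73.7 corner [-63.9 -19.1] bay [ 12.1 635.9]
```

View pics/c5.png

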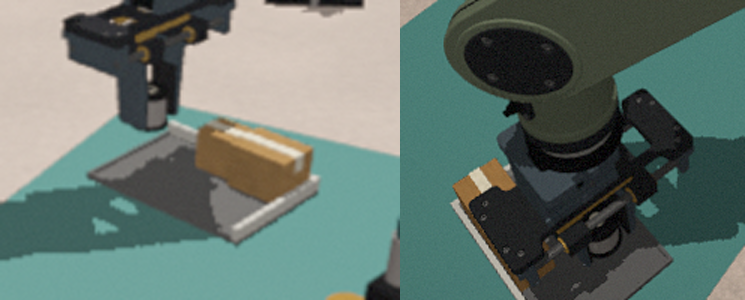

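{"op": "send_rows", "data": {
  "targets": [
    [[0,0,0,0,0,-0.1,1],[0,0,0,0,0,-0.1,1],[0,0,0,0,0,-0.05,1],[0,0,0,0,0,-0.015,1],[0,0,0,0,0,-0.005,1],[0,0,0,0,0,0,1],[0,0,0,0,0,0,1]]
  ]
}}

```text
time_s: 20.05
ee_pos: [467.0, 321.6, 12.6]
ee_rot: [-179.9, -0.1, -13.5]
force: [0.9, -0.6, -0.9]
gripper_width: 39.7
gripper_force: 15.0
```

{"op": "send_rows", "data": {
  "targets": [
    [[0,0,0,0,0,-0.006,1],[0,0,0,0,0,-0.006,1],[0,0,0,0,0,0,1],[0,0,0,0,0,0,-0.35],[0,0,0,0,0,0,-0.35],[0,0,0,0,0,0,-0.35],[0,0,0,0,0,0,-0.35],[0,0,0,0,0,0,-0.35],[0,0,0,0,0,0.05,-0.35],[0,0,0,0,0,0.2,-0.35],[0,0,0,0,0,0.2,-0.35]]
  ]
}}

```text
time_s: 21.15
ee_pos: [465.9, 321.0, 100.2]
ee_rot: [179.9, 0.1, -13.5]
force: [1.1, 0.8, 0.4]
gripper_width: 61.6
gripper_force: 0.0
```

{"op": "send_rows", "data": {
  "targets": [
    [[0,0,0.0306,-0.0106,-0.229,0,-1],[0,0,0.0306,-0.0106,-0.229,0,-1],[0,0,0.0306,-0.0106,-0.229,0,-1],[0,0,0.0306,-0.0106,-0.229,0,-1],[0,0,0.0306,-0.0106,-0.229,0,-1],[0,0,0.0306,-0.0106,-0.229,0,-1],[0,0,0.0306,-0.0106,-0.229,0,-1],[0,0,0,0,0,0,-1],[0,0,0,0,0,0,-1],[0,0,0,0,0,0,-1]]
  ]
}}

```text
time_s: 22.15
ee_pos: [451.9, 1.6, 99.7]
ee_rot: [-180.0, -0.0, 5.8]
force: [-0.4, 0.2, 0.2]
gripper_width: 91.5
gripper_force: 0.0
```

```bash
python3 m.py e small_reel large_reel flux_bottle bay_tray
```

```text
scene small_reel 0.8 [347. 140.] top 43.2 [466.6 318.9] [37. 38.] 37.2 corner [-59.6 -18. ] bay [ 16.4 635.5]
scene large_reel 0.95 [226. 191.] top 51.5 [349.6 -40. ] [56. 61.] 35.3 corner [ -90.3 -394.2] bay [-136.2  290.3]
scene large_reel 0.82 [272. 167.] top 51.2 [367.6  99.7] [24. 58.] 40.7 corner [-105.1 -254.2] bay [-104.2  427.5]
scene flux_bottle 0.6 [330. 245.] top 68.4 [633.4 -82.8] [18. 22.] 30.1 corner [ 195.7 -370.1] bay [141.7 219. ]
scene bay_tray 0.66 [372. 312.] top 121.9 [ 768. -222.] [60. 14.] 80.9 corner [ 358.9 -474.4] bay [261.6  66.9]
scene bay_tray 0.61 [193. 316.] top 14.1 [ 515.7 -315.6] [183. 122.] 5.5 corner [ 135.2 -623.8] bay [ 1.2 -0.7]
scene bay_tray 0.28 [409. 254.] top 21.7 [762.7  -3.7] [45. 48.] 24.6 corner [ 303.2 -263.2] bay [278.4 284.7]
side small_reel 0.64 [244. 371.] top 42.4 [466.4 321.2] [39. 39.] 89.8 corner [-60.4 -15.8] bay [ 16.4 637.8]
side small_reel 0.45 [240. 175.] top 20.5 [761.9  -5.3] [45. 48.] 7.7 corner [ 302.7 -265. ] bay [277.4 283.1]
side large_reel 0.74 [427. 249.] top 50.9 [347.5 -40.6] [58. 60.] 27.9 corner [ -92.1 -395.3] bay [-138.4  289.9]
side large_reel 0.64 [369. 239.] top 51.1 [443.4   1.6] [60. 48.] 73.5 corner [  -8.7 -332.1] bay [-38.8 322.2]
side flux_bottle 0.24 [434. 151.] top 13.2 [ 492.9 -317.4] [139. 128.] 5.7 corner [ 113.4 -630.8] bay [-21.7  -0.2]
```

The small reel stands in the tray with its top at 42 mm, as it should. Now grasping the black large reel.

{"op": "send_rows", "data": {
  "targets": [
    [[0,0,0,-0.005,-0.007,-0.1,-1],[0,0,0,0,0,-0.1,-1],[0,0,0,0,0,-0.1,-1],[0,0,0,0,0,-0.078,-1],[0,0,0,0,0,0,1],[0,0,0,0,0,0,1],[0,0,0,0,0,0,1],[0,0,0,0,0,0,1],[0,0,0,0,0,0,1],[0,0,0,0,0,0,1],[0,0,0,0,0,0,1]]
  ],
  "grip_force": 25
}}

```text
time_s: 23.75
ee_pos: [451.2, -0.5, 24.6]
ee_rot: [-180.0, -0.1, 5.8]
force: [-0.4, 1.6, 5.4]
gripper_width: 59.5
gripper_force: 25.0
```

{"op": "send_rows", "data": {
  "targets": [
    [[0,0,0,0,0,0.1,1],[0,0,0,0,0,0.2,1],[0,0,0,0.014,-0.228,0,1],[0,0,0,0.014,-0.228,0,1],[0,0,0,0.014,-0.228,0,1],[0,0,0,0.014,-0.228,0,1],[0,0,0,0.014,-0.228,0,1],[0,0,0,0.014,-0.228,0,1],[0,0,0,0.014,-0.228,0,1],[0,0,0,0,0,0,1],[0,0,0,0,0,0,1],[0,0,0,0,0,0,1]]
  ]
}}

```text
time_s: 24.95
ee_pos: [469.3, -318.7, 82.9]
ee_rot: [-179.9, 0.1, 5.8]
force: [-1.0, 0.2, -4.6]
gripper_width: 59.7
gripper_force: 25.0
```

```bash
python3 m.py f large_reel; python3 - <<'E'
import cv2,numpy as np
a=cv2.imread("pics/fscene.png")[160:380,80:340];b=cv2.imread("pics/fside.png")[60:260,330:560]
cv2.imwrite("pics/c6.png",np.hstack([cv2.resize(a,(400,340),interpolation=2),cv2.resize(b,(391,340),interpolation=2)]))
E
```

```text
scene large_reel 0.86 [263. 169.] top 51.3 [352.   90.4] [58. 59.] 83.7 corner [-118.2 -266.8] bay [-120.7  419.8]
scene large_reel 0.74 [162. 268.] top 108.8 [ 473.1 -313. ] [46. 61.] 61.2 corner [  93.1 -631.2] bay [-41.    6.2]
scene large_reel 0.6 [228. 193.] top 51.4 [348.8 -40.6] [58. 61.] 21.8 corner [ -90.9 -395.1] bay [-137.1  289.7]
side large_reel 0.88 [391. 299.] top 51.0 [351.   91.4] [59. 58.] 31.0 corner [-119.4 -266.1] bay [-121.6  420.9]
side large_reel 0.74 [426. 250.] top 50.8 [348.  -40.5] [58. 60.] 10.2 corner [ -91.7 -395.2] bay [-137.9  289.9]
side large_reel 0.73 [442. 133.] top 107.9 [ 460.8 -307.2] [59. 33.] 33.1 corner [  79.8 -628.4] bay [-52.6  13.2]
```

View pics/c6.png

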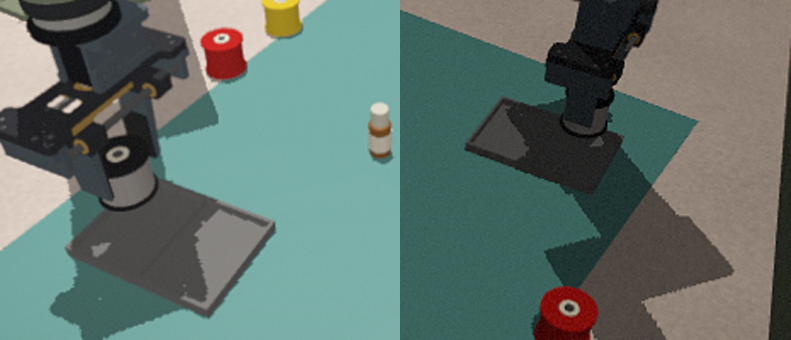

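{"op": "send_rows", "data": {
  "targets": [
    [[0,0,0,0,0,-0.1,1],[0,0,0,0,0,-0.1,1],[0,0,0,0,0,-0.04,1],[0,0,0,0,0,-0.015,1],[0,0,0,0,0,-0.008,1],[0,0,0,0,0,0,1],[0,0,0,0,0,0,1]]
  ]
}}

```text
time_s: 25.85
ee_pos: [470.7, -320.2, 32.0]
ee_rot: [179.9, -0.1, 5.8]
force: [-0.7, 0.2, -4.0]
gripper_width: 59.5
gripper_force: 25.0
```

{"op": "send_rows", "data": {
  "targets": [
    [[0,0,0,0,0,-0.008,1],[0,0,0,0,0,-0.005,1],[0,0,0,0,0,-0.004,1],[0,0,0,0,0,0,1],[0,0,0,0,0,0,1]]
  ]
}}

```text
time_s: 26.35
ee_pos: [470.3, -320.0, 28.6]
ee_rot: [180.0, -0.0, 5.8]
force: [-1.7, 0.2, 5.7]
gripper_width: 59.7
gripper_force: 25.0
```

{"op": "send_rows", "data": {
  "targets": [
    [[0,0,0,0,0,0,-1],[0,0,0,0,0,0,-1],[0,0,0,0,0,0,-1],[0,0,0,0,0,0,-1],[0,0,0,0,0,0,-1],[0,0,0,0,0,0.05,-1],[0,0,0,0,0,0.2,-1],[0,0,0,0,0,0.2,-1],[0,0,0,0.135,0.198,0,-1],[0,0,0,0.135,0.198,0,-1],[0,0,0,0.135,0.198,0,-1],[0,0,0,0.135,0.198,0,-1]]
  ]
}}

```text
time_s: 27.55
ee_pos: [579.2, -160.1, 118.9]
ee_rot: [180.0, -0.1, 5.8]
force: [1.1, -0.6, -0.1]
gripper_width: 91.2
gripper_force: 0.0
```

{"op": "send_rows", "data": {
  "targets": [
    [[0,0,0,0.135,0.198,0,-1],[0,0,0,0.135,0.198,0,-1],[0,0,0,0,0,0,-1],[0,0,0,0,0,0,-1],[0,0,0,0,0,0,-1]]
  ]
}}

```text
time_s: 28.05
ee_pos: [631.5, -83.1, 118.0]
ee_rot: [180.0, 0.0, 5.8]
force: [-0.1, 0.2, -0.6]
gripper_width: 91.0
gripper_force: 0.0
```

{"op": "send_rows", "data": {
  "targets": [
    [[0,0,0,0.006,0.004,-0.12,-1],[0,0,0,0,0,-0.12,-1],[0,0,0,0,0,-0.12,-1],[0,0,0,0,0,-0.12,-1],[0,0,0,0,0,-0.035,-1],[0,0,0,0,0,0,1],[0,0,0,0,0,0,1],[0,0,0,0,0,0,1],[0,0,0,0,0,0,1],[0,0,0,0,0,0,1],[0,0,0,0,0,0,1],[0,0,0,0,0,0,1]]
  ],
  "grip_force": 10
}}

```text
time_s: 29.25
ee_pos: [633.5, -81.4, 14.9]
ee_rot: [180.0, -0.0, 5.8]
force: [0.2, 0.1, 0.7]
gripper_width: 38.2
gripper_force: 0.0
```

{"op": "send_rows", "data": {
  "targets": [
    [[0,0,0,0,0,0,1],[0,0,0,0,0,0,1],[0,0,0,0,0,0,1]]
  ]
}}

```text
time_s: 29.55
ee_pos: [633.4, -81.4, 14.8]
ee_rot: [180.0, 0.0, 5.8]
force: [0.5, -0.3, 0.9]
gripper_width: 27.8
gripper_force: 10.0
```

{"op": "send_rows", "data": {
  "targets": [
    [[0,0,0,0,0,0.1,1],[0,0,0,0,0,0.2,1],[0,0,0,0,0,0.1,1],[0,0,0,-0.0612,-0.191,0,1],[0,0,0,-0.0612,-0.191,0,1],[0,0,0,-0.0612,-0.191,0,1],[0,0,0,-0.0612,-0.191,0,1],[0,0,0,-0.0612,-0.191,0,1],[0,0,0,-0.0612,-0.191,0,1],[0,0,0,0,0,0,1],[0,0,0,0,0,0,1],[0,0,0,0,0,0,1]]
  ]
}}

```text
time_s: 30.75
ee_pos: [560.0, -309.8, 94.6]
ee_rot: [-180.0, 0.0, 5.8]
force: [-1.0, 0.0, -0.2]
gripper_width: 27.6
gripper_force: 10.0
```

```bash
python3 m.py g large_reel flux_bottle; python3 - <<'E'
import cv2,numpy as np
a=cv2.imread("pics/gscene.png")[160:380,80:340];b=cv2.imread("pics/gside.png")[60:260,330:560]
cv2.imwrite("pics/c7.png",np.hstack([cv2.resize(a,(400,340),interpolation=2),cv2.resize(b,(391,340),interpolation=2)]))
E
```

```text
scene large_reel 0.91 [265. 168.] top 51.5 [352.9  89.8] [60. 58.] 61.8 corner [-117.1 -267.2] bay [-119.8  419.1]
scene large_reel 0.72 [167. 300.] top 54.6 [ 475.8 -333.2] [58. 33.] 17.2 corner [ 100.4 -650.2] bay [-40.3 -14.2]
scene large_reel 0.49 [230. 180.] top 51.5 [357.6 -24.9] [24. 27.] 24.5 corner [ -86.  -377.7] bay [-126.7  304.5]
scene flux_bottle 0.69 [213. 279.] top 139.6 [ 570.9 -309.6] [ 3. 14.] 4.9 corner [ 187.5 -605.3] bay [56.7 -0.4]
side large_reel 0.72 [425. 250.] top 50.9 [348.  -39.3] [58. 60.] 9.3 corner [ -92. -394.] bay [-137.8  291.1]
side large_reel 0.7 [390. 297.] top 50.9 [352.3  91. ] [60. 60.] 50.0 corner [-118.  -266.2] bay [-120.3  420.3]
side large_reel 0.62 [432. 142.] top 54.5 [ 468.9 -320. ] [59. 62.] 56.9 corner [  90.7 -639. ] bay [-45.8  -0.4]
side flux_bottle 0.51 [401. 112.] top 88.7 [ 555.6 -297. ] [13.  7.] 3.9 corner [ 169.7 -596.6] bay [42.7 13.7]
```

View pics/c7.png

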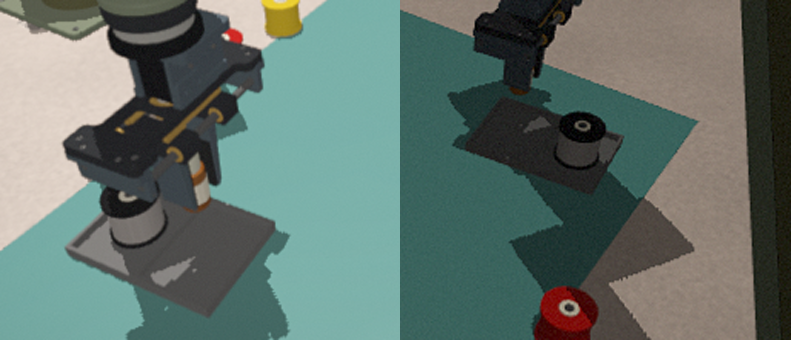

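{"op": "send_rows", "data": {
  "targets": [
    [[0,0,0,0,0,-0.12,1],[0,0,0,0,0,-0.12,1],[0,0,0,0,0,-0.09,1],[0,0,0,0,0,-0.025,1],[0,0,0,0,0,-0.01,1],[0,0,0,0,0,0,1],[0,0,0,0,0,0,1]]
  ]
}}

```text
time_s: 31.75
ee_pos: [560.7, -311.0, 22.9]
ee_rot: [179.9, -0.1, 5.8]
force: [1.0, 0.0, -0.3]
gripper_width: 27.7
gripper_force: 10.0
```

{"op": "send_rows", "data": {
  "targets": [
    [[0,0,0,0,0,-0.008,1],[0,0,0,0,0,-0.005,1],[0,0,0,0,0,-0.005,1],[0,0,0,0,0,0,1],[0,0,0,0,0,0,1]]
  ]
}}

```text
time_s: 32.25
ee_pos: [560.1, -310.8, 18.7]
ee_rot: [180.0, -0.0, 5.8]
force: [-1.1, 0.6, 3.2]
gripper_width: 27.8
gripper_force: 10.0
```

{"op": "send_rows", "data": {
  "targets": [
    [[0,0,0,0,0,0,-0.2],[0,0,0,0,0,0,-0.2],[0,0,0,0,0,0,-0.2],[0,0,0,0,0,0,-0.2],[0,0,0,0,0,0,-0.2],[0,0,0,0,0,0.05,-0.2],[0,0,0,0,0,0.2,-0.2],[0,0,0,0,0,0.2,-0.2],[0,0,0,0,0,0.2,-0.2],[0,0,0,0,0.2,0.1,-0.2],[0,0,0,0,0.2,0.1,-0.2],[0,0,0,0,0.2,0,-0.2]]
  ]
}}

```text
time_s: 33.45
ee_pos: [561.6, -190.3, 192.5]
ee_rot: [179.8, -0.4, 5.8]
force: [0.4, 0.7, -0.2]
gripper_width: 54.9
gripper_force: 0.0
```

```bash
python3 m.py h large_reel flux_bottle small_reel large_carton small_carton|grep -v "conf"; python3 - <<'E'
import cv2,numpy as np
a=cv2.imread("pics/hscene.png")[100:400,80:480];b=cv2.imread("pics/hside.png")
cv2.imwrite("pics/c8.png",np.hstack([cv2.resize(a,(400,300),interpolation=2),cv2.resize(b,(400,300),interpolation=3)]))
E
```

```text
scene large_reel 0.96 [222. 199.] top 51.4 [339.1 -51.9] [29. 60.] 48.7 corner [ -97.8 -408.2] bay [-147.9  279.5]
scene large_reel 0.93 [166. 293.] top 54.8 [ 470.9 -320.9] [59. 59.] 7.4 corner [  92.8 -639.4] bay [-44.   -1.4]
scene large_reel 0.7 [275. 169.] top 51.2 [372.3 104.8] [10. 36.] 37.3 corner [-101.7 -248.1] bay [-99. 432.]
scene flux_bottle 0.8 [212. 313.] top 71.7 [ 561.6 -310.9] [20. 22.] 31.6 corner [ 178.8 -608.7] bay [47.3 -0.7]
scene flux_bottle 0.44 [399. 144.] top 54.6 [594.  343.7] [51. 66.] 74.1 corner [58.5 35.6] bay [145.6 647.3]
scene small_reel 0.82 [348. 140.] top 43.2 [465.8 319.1] [37. 41.] 27.6 corner [-60.5 -18. ] bay [ 15.6 635.8]
scene small_reel 0.73 [198. 324.] top 14.3 [ 515.3 -315.4] [183. 123.] 5.6 corner [ 134.7 -623.8] bay [ 0.7 -0.5]
scene large_carton 0.96 [398. 146.] top 54.7 [591.6 345.2] [53. 72.] 73.9 corner [55.9 36.5] bay [143.4 649. ]
scene small_carton 0.67 [378. 138.] top 51.1 [532.7 364.1] [42. 46.] 75.1 corner [-5.8 41.3] bay [ 86.7 673.8]
side large_reel 0.87 [390. 296.] top 50.9 [351.9  91.1] [59. 60.] 5.8 corner [-118.5 -266.2
[... 214 characters left out ...]
[ -91.  -395.7] bay [-137.4  289.1]
side flux_bottle 0.6 [244. 369.] top 42.4 [466.7 321.5] [38. 38.] 42.8 corner [-60.2 -15.4] bay [ 16.7 638.1]
side flux_bottle 0.55 [399. 126.] top 71.1 [ 555.8 -307.7] [15. 17.] 8.7 corner [ 172.4 -606.9] bay [41.9  3.1]
side small_reel 0.9 [245. 370.] top 42.4 [467.1 321.1] [38. 39.] 41.3 corner [-59.7 -15.8] bay [ 17.1 637.6]
side small_reel 0.44 [436. 142.] top 54.8 [ 469.3 -319.1] [55. 62.] 23.8 corner [  90.8 -638. ] bay [-45.4   0.5]
side large_carton 0.85 [170. 331.] top 54.4 [592.6 346.7] [49. 73.] 75.9 corner [56.4 38.3] bay [144.5 650.5]
side small_carton 0.93 [189. 366.] top 50.5 [535.3 364.8] [40. 52.] 76.4 corner [-3.5 42.6] bay [ 89.3 674.2]
```

View pics/c8.png

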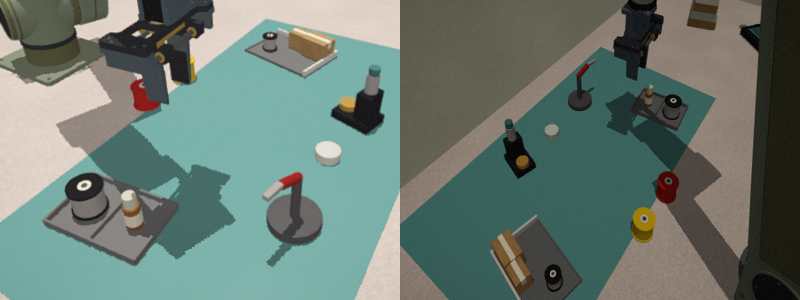

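Everything stands upright in place: the cartons are snug along the long fence, the reels and bottle are on their tray floors, and the bystanders have not moved. Handing in.

```bash
python3 -c "
from workcell import env
print(env.job_done())"
```

```text
the job is handed in; nothing more can be done
None
```

I packed both kits and handed the job in at about 34 s on the robot's clock. The final pictures show all five items upright in place and the bystanders unmoved; no verdict came back.

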